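# Restock the sauce station in reverse order

### The job

Restock the empty steel station rack with the four sauce bottles from the black delivery rack, turning the row round so that the oldest stock comes to the front: the bottle standing farthest from the robot goes into the steel rack's pocket nearest the robot, the next one into the next pocket, and so on, until the one that stood nearest is farthest. Stand every bottle upright on the floor of its own pocket; they are glass, so set them down without dropping or tipping them, and leave the white tub between the racks where it is.

Things in the scene. Friction and masses are not known exactly. Their poses are not given: they have to be found in the camera images.
- bottle_red: loose glass bottle of red-brown chilli sauce with a red cap, 0.11 to 0.22 kg: 38 mm in diameter, sloping in from 58 mm up to a 20 mm neck at 74 mm; cap 26 mm in diameter, 78 to 108 mm up (take it there). Origin: centre of its underside, z up; its yaw means nothing. Starts in the black delivery rack, within 3 mm of its tag's origin.
- bottle_yellow: loose glass bottle of mustard-yellow sauce with a yellow cap, 0.11 to 0.22 kg: 38 mm in diameter, sloping in from 58 mm up to a 20 mm neck at 74 mm; cap 26 mm in diameter, 78 to 108 mm up (take it there). Origin: centre of its underside, z up; its yaw means nothing. Starts in the black delivery rack, within 3 mm of its tag's origin.
- bottle_green: loose glass bottle of olive-green sauce with a green cap, 0.11 to 0.22 kg: 38 mm in diameter, sloping in from 58 mm up to a 20 mm neck at 74 mm; cap 26 mm in diameter, 78 to 108 mm up (take it there). Origin: centre of its underside, z up; its yaw means nothing. Starts in the black delivery rack, within 3 mm of its tag's origin.
- bottle_blue: loose glass bottle of nearly black soy sauce with a blue cap, 0.11 to 0.22 kg: 38 mm in diameter, sloping in from 58 mm up to a 20 mm neck at 74 mm; cap 26 mm in diameter, 78 to 108 mm up (take it there). Origin: centre of its underside, z up; its yaw means nothing. Starts in the black delivery rack, within 3 mm of its tag's origin.
- tag_red: red tag, 34 x 18 mm, fixed on the black delivery rack beside the red-capped bottle's starting pocket. Origin: centre of that pocket's floor, 5 mm above the table (the plate is 45 mm to +y); x along the row, away from the robot; y across it. That rack is fixed: 4 pockets in a row, 62 mm apart, walls to 22 mm above the table, a 24 mm ledge on its +y side.
- tag_yellow: yellow tag, 34 x 18 mm, fixed on the black delivery rack beside the yellow-capped bottle's starting pocket. Origin: centre of that pocket's floor, 5 mm above the table (the plate is 45 mm to +y); x along the row, away from the robot; y across it. That rack is fixed: 4 pockets in a row, 62 mm apart, walls to 22 mm above the table, a 24 mm ledge on its +y side.
- tag_green: green tag, 34 x 18 mm, fixed on the black delivery rack beside the green-capped bottle's starting pocket. Origin: centre of that pocket's floor, 5 mm above the table (the plate is 45 mm to +y); x along the row, away from the robot; y across it. That rack is fixed: 4 pockets in a row, 62 mm apart, walls to 22 mm above the table, a 24 mm ledge on its +y side.
- tag_blue: blue tag, 34 x 18 mm, fixed on the black delivery rack beside the blue-capped bottle's starting pocket. Origin: centre of that pocket's floor, 5 mm above the table (the plate is 45 mm to +y); x along the row, away from the robot; y across it. That rack is fixed: 4 pockets in a row, 62 mm apart, walls to 22 mm above the table, a 24 mm ledge on its +y side.
- station_rack: fixed stainless-steel rack, empty at the start, left or right of the black one: a row of 4 open pockets, 58 x 58 mm inside, walls 4 mm thick to 22 mm above the table, floor 5 mm above it; 252 x 66 mm. Origin: centre of its underside; x along the row, away from the robot (turned up to 0.2 rad), y across, z up. Pocket centres at x = -93, -31, 31, 93 mm, y = 0.
- tub: bystander: loose white tub with a pink lid, 60 mm in diameter, 42 mm high, standing between the two racks; origin: centre of its underside. Not to be disturbed.

How it is judged (in metres and radians):
At the end, for the whole second after the job is handed in: All four bottles stand in the steel rack, one to a pocket, in the reverse of their (and their tags') order in the delivery rack, within 13 mm of the row's centre line, 5 mm of the floor and 0.12 rad of upright, at rest and released; the tub is within 20 mm of its start (x of bottle_red in the frame of station_rack between -0.106 and 0.106 m and y of bottle_red in the frame of station_rack between -0.013 and 0.013 m and z of bottle_red in the frame of station_rack between 0.001 and 0.01 m and angle between each of bottle_red, bottle_yellow, bottle_green, bottle_blue's own z axis and vertical below 0.12 rad and linear speed of each of bottle_red, bottle_yellow, bottle_green, bottle_blue below 0.02 m/s and contact force between each of bottle_red, bottle_yellow, bottle_green, bottle_blue and the fingers below 0.05 N and x of bottle_yellow in the frame of station_rack between -0.106 and 0.106 m and y of bottle_yellow in the frame of station_rack between -0.013 and 0.013 m and z of bottle_yellow in the frame of station_rack between 0.001 and 0.01 m and x of bottle_green in the frame of station_rack between -0.106 and 0.106 m and y of bottle_green in the frame of station_rack between -0.013 and 0.013 m and z of bottle_green in the frame of station_rack between 0.001 and 0.01 m and x of bottle_blue in the frame of station_rack between -0.106 and 0.106 m and y of bottle_blue in the frame of station_rack between -0.013 and 0.013 m and z of bottle_blue in the frame of station_rack between 0.001 and 0.01 m and ((x of tag_yellow in the frame of tag_red above 0 m and ((x of bottle_yellow in the frame of station_rack below -0.062 m and x of bottle_red in the frame of station_rack above -0.062 m) or (x of bottle_yellow in the frame of station_rack below 0 m and x of bottle_red in the frame of station_rack above 0 m) or (x of bottle_yellow in the frame of station_rack below 0.062 m and x of bottle_red in the frame of station_rack above 0.062 m))) or (x of tag_yellow in the frame of tag_red below 0 m and ((x of bottle_red in the frame of station_rack below -0.062 m and x of bottle_yellow in the frame of station_rack above -0.062 m) or (x of bottle_red in the frame of station_rack below 0 m and x of bottle_yellow in the frame of station_rack above 0 m) or (x of bottle_red in the frame of station_rack below 0.062 m and x of bottle_yellow in the frame of station_rack above 0.062 m)))) and ((x of tag_green in the frame of tag_red above 0 m and ((x of bottle_green in the frame of station_rack below -0.062 m and x of bottle_red in the frame of station_rack above -0.062 m) or (x of bottle_green in the frame of station_rack below 0 m and x of bottle_red in the frame of station_rack above 0 m) or (x of bottle_green in the frame of station_rack below 0.062 m and x of bottle_red in the frame of station_rack above 0.062 m))) or (x of tag_green in the frame of tag_red below 0 m and ((x of bottle_red in the frame of station_rack below -0.062 m and x of bottle_green in the frame of station_rack above -0.062 m) or (x of bottle_red in the frame of station_rack below 0 m and x of bottle_green in the frame of station_rack above 0 m) or (x of bottle_red in the frame of station_rack below 0.062 m and x of bottle_green in the frame of station_rack above 0.062 m)))) and ((x of tag_blue in the frame of tag_red above 0 m and ((x of bottle_blue in the frame of station_rack below -0.062 m and x of bottle_red in the frame of station_rack above -0.062 m) or (x of bottle_blue in the frame of station_rack below 0 m and x of bottle_red in the frame of station_rack above 0 m) or (x of bottle_blue in the frame of station_rack below 0.062 m and x of bottle_red in the frame of station_rack above 0.062 m))) or (x of tag_blue in the frame of tag_red below 0 m and ((x of bottle_red in the frame of station_rack below -0.062 m and x of bottle_blue in the frame of station_rack above -0.062 m) or (x of bottle_red in the frame of station_rack below 0 m and x of bottle_blue in the frame of station_rack above 0 m) or (x of bottle_red in the frame of station_rack below 0.062 m and x of bottle_blue in the frame of station_rack above 0.062 m)))) and ((x of tag_green in the frame of tag_yellow above 0 m and ((x of bottle_green in the frame of station_rack below -0.062 m and x of bottle_yellow in the frame of station_rack above -0.062 m) or (x of bottle_green in the frame of station_rack below 0 m and x of bottle_yellow in the frame of station_rack above 0 m) or (x of bottle_green in the frame of station_rack below 0.062 m and x of bottle_yellow in the frame of station_rack above 0.062 m))) or (x of tag_green in the frame of tag_yellow below 0 m and ((x of bottle_yellow in the frame of station_rack below -0.062 m and x of bottle_green in the frame of station_rack above -0.062 m) or (x of bottle_yellow in the frame of station_rack below 0 m and x of bottle_green in the frame of station_rack above 0 m) or (x of bottle_yellow in the frame of station_rack below 0.062 m and x of bottle_green in the frame of station_rack above 0.062 m)))) and ((x of tag_blue in the frame of tag_yellow above 0 m and ((x of bottle_blue in the frame of station_rack below -0.062 m and x of bottle_yellow in the frame of station_rack above -0.062 m) or (x of bottle_blue in the frame of station_rack below 0 m and x of bottle_yellow in the frame of station_rack above 0 m) or (x of bottle_blue in the frame of station_rack below 0.062 m and x of bottle_yellow in the frame of station_rack above 0.062 m))) or (x of tag_blue in the frame of tag_yellow below 0 m and ((x of bottle_yellow in the frame of station_rack below -0.062 m and x of bottle_blue in the frame of station_rack above -0.062 m) or (x of bottle_yellow in the frame of station_rack below 0 m and x of bottle_blue in the frame of station_rack above 0 m) or (x of bottle_yellow in the frame of station_rack below 0.062 m and x of bottle_blue in the frame of station_rack above 0.062 m)))) and ((x of tag_blue in the frame of tag_green above 0 m and ((x of bottle_blue in the frame of station_rack below -0.062 m and x of bottle_green in the frame of station_rack above -0.062 m) or (x of bottle_blue in the frame of station_rack below 0 m and x of bottle_green in the frame of station_rack above 0 m) or (x of bottle_blue in the frame of station_rack below 0.062 m and x of bottle_green in the frame of station_rack above 0.062 m))) or (x of tag_blue in the frame of tag_green below 0 m and ((x of bottle_green in the frame of station_rack below -0.062 m and x of bottle_blue in the frame of station_rack above -0.062 m) or (x of bottle_green in the frame of station_rack below 0 m and x of bottle_blue in the frame of station_rack above 0 m) or (x of bottle_green in the frame of station_rack below 0.062 m and x of bottle_blue in the frame of station_rack above 0.062 m)))) and distance of tub from where it was at the start of the episode below 0.02 m); the robot touches nothing.
It fails at once if a bottle is tipped by more than 30 degrees (angle between any of bottle_red, bottle_yellow, bottle_green, bottle_blue's own z axis and vertical above 0.52 rad).
It fails at once if a bottle is dropped (falls free at over 0.6 m/s, a drop of about 2 cm) ((linear speed of bottle_red above 0.6 m/s and contact force between bottle_red and anything else below 0.02 N) or (linear speed of bottle_yellow above 0.6 m/s and contact force between bottle_yellow and anything else below 0.02 N) or (linear speed of bottle_green above 0.6 m/s and contact force between bottle_green and anything else below 0.02 N) or (linear speed of bottle_blue above 0.6 m/s and contact force between bottle_blue and anything else below 0.02 N)).
It fails at once if the white tub is pushed more than 20 mm (distance of tub from where it was at the start of the episode above 0.02 m).
It also fails if it takes over 115 s, if anything falls off the work surface, if the arm or the gripper's body presses on something with over 40 N, if the wrist force passes 120 N, or if a joint passes its speed limit or range.

### The arm

A 6-joint arm with a two-finger parallel gripper is mounted at the origin on the work surface. World frame = base frame: x ahead of the robot, y to its left, z up, the work surface at z = 0. Lengths are in mm, angles in rad, forces in N, time in s.
With the tool pointing down it reaches from about 375 to 975 mm from the base axis. Payload 3.8 kg.
Tool frame: the origin (TCP) lies at the very end of the fingers, on their centre line; the grasp point (between the pads) lies 19 mm behind it; x points along the fingers, z is the direction in which the jaws open and shut, and the axes are right-handed (so a half turn about x gives the same grasp; the last joint's range is limited). The gripper opens to 88 mm and grips with 3 to 60 N. Pads are 18 mm wide; open, the fingers measure 123 mm over their backs; the gripper's body (75 mm by 187 mm) begins 45 mm behind the grasp point.
Start: joints at [1.271, 0.264, 1.604, -0, 1.274, -0.037], TCP at [175.353, 651.82, 238.706] pointing down, gripper open.
Joint ranges: [-2.63, 2.63], [-0.94, 2.18], [0.31, 2.57], [-1.31, 4.45], [0, 2.66], [-2.55, 2.55]. Speed limits (rad/s): [2.57, 2.57, 3.14, 3.14, 3.14, 3.14].

### API

Orientations are given as a unit quaternion [w, x, y, z].
In Python, from rig import manip, vision, nets gives the robot as it stands.
- The arm moves only by the tool apply_moves, never from a script. Its argument "motion" is a list of rows, each a list of 3 entries, a list of its own where there are three numbers: the shift along the tool's x, y, z in m, then the turn, a rotation vector about the tool's x, y, z in rad, then the finger opening in m, from 0 to 0.0881. In form: [[[tx, ty, tz], [wx, wy, wz], claw], ...]. A call has 1 to 10 rows; each row is the pose to reach, as a shift and turn from the pose measured when the call began, along the tool's axes at that moment; what a row does not reach only later rows make up. A row lasts 1/10 s, in which the tool goes at most 50 mm and 8.59 degrees, less where a joint would pass 70% of its speed; a pose out of reach is approached as far as the arm can. A call with a gripper value outside its range is refused whole. The fingers move at their own pace and stop on an object; "squeeze" is the grip in N (left out, the last holds). Time passes only in rows, so rows that repeat a pose let the fingers close. It gives the time, the measured TCP pose, the force and the opening at its end, in the units of the state.
- manip.get_state(): the state, without advancing time (a new reading comes with each control period).
- vision.grab_frame(name): name is "scene" or "top"; returns (picture, depth): 384x512x3 uint8, blue, green, red; 384x512 float32, mm along the optical axis (not along the pixel's ray), 0 where there is no reading.
- vision.calibration(name): a dict with "fx", "fy", "cx", "cy" (pixels), "k1" (the pictures are not rectified: a ray, as slopes to the right and down, at radius r is drawn at 1 + k1 r^2 times it, then the intrinsics apply), "rvec" (rotation vector, rad) and "tvec" (3), from world to camera coordinates, as OpenCV has them. Camera axes: x right, y down, z forward; pixel columns grow to the right and rows downward; lengths in mm; the calibration is good to about 2 mm. A picture is of the moment at which its call begins. calibration takes no time and is no camera call.
- manip.close_job(): hands the job in, once; it reports no verdict.
Trained networks look in the newest picture that a camera, given by its name, has taken for a name from the list of things; names that differ only in an ending like _2 or _b are one class to them, and where a whole thing is asked for, a point or a joint stands for the part that bears it (a point fixed in the world has none). Each returns a list of dicts, best first, with "score" (0 to 1); they miss things now and then, are a little off and sometimes report something else, mostly with a low value. They report only what shows in the picture. A call takes as long as a camera call.
- nets.spot_in(query, camera): "xy" ([column, row] in pixels, amid what is visible of it).
- nets.outline_of(query, camera): "pixels" (384x512 bool, what is visible of it) and "xy" ([column, row] in pixels, amid what is visible of it).
The state is a dict: "t": time; "qpos": joint angles; "qvel": joint speeds; "joint_efforts": joint torques, N m; "position": TCP position; "eef_rot": TCP orientation; "contact_force": force on the tool from outside, world axes, zero at the start; "torque": the same for the moment, N m; "gripper_width": finger opening in mm.
Only numpy, scipy, OpenCV 4.12 (cv2) and the standard library are available. Lean on these libraries where they do the work, as an engineer would, in place of code of your own. Each camera call takes 0.05 s, during which the arm holds its last target. There are 200 camera calls.

## Working session

There is one attempt and no reset: what is moved stays moved. The work goes in short steps, Python scripts to look and compute and a tool call to move; the robot and the scene stay as the last step left them, time stands still between calls to the robot, and variables do not carry over. Pictures are saved under pics/ and viewed, about 12 in all and at most 16, crops included, and the job is handed in when it is done.

Besides the shell and the picture viewer there is one more tool, called after "Request:" as a command line: name --argument value ..., lists and objects as JSON in quotes. apply_moves: Moves the arm, as the interface text tells. Its arguments: {"type":"object","properties":{"motion":{"type":"array","items":{"type":"array"}},"squeeze":{"type":"number"}},"required":["motion"]}

```bash
mkdir -p pics; ls; cat > h.py <<'E'
import numpy as np, cv2
from rig import manip, vision, nets
from scipy.spatial.transform import Rotation as R
def cal(n):
    c=vision.calibration(n); K=np.array([[c['fx'],0,c['cx']],[0,c['fy'],c['cy']],[0,0,1.]])
    return c,K,np.array([c['k1'],0,0,0,0.]),R.from_rotvec(np.ravel(c['rvec'])).as_matrix(),np.ravel(c['tvec'])
def ray(n,uv):
    c,K,d,Rm,t=cal(n); uv=np.asarray(uv,float).reshape(-1,1,2)
    p=cv2.undistortPoints(uv,K,d).reshape(-1,2)
    return np.c_[p,np.ones(len(p))]@Rm, -Rm.T@t   # world dirs per unit depth, centre
def at_depth(n,uv,dep):
    r,o=ray(n,uv); return o+r*np.ravel(dep)[:,None]
def at_z(n,uv,z):
    r,o=ray(n,uv); return o+r*((z-o[2])/r[:,2])[:,None]
def proj(n,P):
    c,K,d,Rm,t=cal(n); return cv2.projectPoints(np.asarray(P,float).reshape(-1,1,3),Rm,t,K,d)[0].reshape(-1,2)
def cloud(n,dep,mask):
    v,u=np.nonzero(mask&(dep>0)); return at_depth(n,np.c_[u,v],dep[v,u])
E
python3 - <<'E'
from h import *
s=manip.get_state(); print(s['position'],s['eef_rot'],R.from_quat(np.roll(s['eef_rot'],-1)).as_matrix().round(3))
for n in('scene','top'):
    im,d=vision.grab_frame(n); cv2.imwrite(f'pics/{n}0.png',im); np.save(f'{n}0.npy',d)
    c,K,_,Rm,t=cal(n); print(n,(-Rm.T@t).round(),Rm[2].round(2))
im,d=vision.grab_frame('top')
for q in['tag_red','tag_yellow','tag_green','tag_blue','bottle_red','bottle_yellow','bottle_green','bottle_blue','tub','station_rack']:
    for o in nets.outline_of(q,'top')[:2]:
        m=np.asarray(o['pixels']); P=cloud('top',d,m)
        print(q,round(o['score'],2),np.round(o['xy']),m.sum(),np.median(P,0).round(1) if len(P) else '', np.percentile(P[:,2],95).round(1) if len(P) else '')
E
```

```text
pics
[175.14184077 651.16843626 237.44021904] [ 0.56058003 -0.43061021  0.56182474  0.42974159] [[-0.001 -0.966  0.26 ]
 [-0.002  0.26   0.966]
 [-1.     0.    -0.002]]
scene [938. 179. 676.] [-0.5  -0.24 -0.83]
top [437.  -3. 729.] [ 0.16 -0.02 -0.99]
tag_red 0.69 [310. 230.] 254 [ 473.6 -105.4   20.8] 22.8
tag_yellow 0.69 [321. 154.] 226 [ 596.5 -121.7   20.6] 22.8
tag_green 0.54 [324. 112.] 222 [ 658.3 -130.2   20.9] 23.1
tag_blue 0.77 [313. 193.] 236 [ 535.2 -113.7   20.7] 22.8
bottle_red 0.75 [342. 231.] 751 [ 467.7 -140.5   71.4] 112.0
bottle_yellow 0.69 [352. 153.] 876 [ 584.7 -161.8   68.3] 111.6
bottle_yellow 0.51 [321. 153.] 227 [ 596.5 -121.9   20.6] 22.8
bottle_green 0.73 [357. 114.] 953 [ 645.3 -171.    67.3] 111.6
bottle_blue 0.89 [350. 192.] 788 [ 526.1 -151.6   70.5] 111.8
tub 0.92 [242. 187.] 1156 [541.9   7.1  40.9] 42.8
station_rack 0.96 [164. 178.] 7465 [561.9 133.5   3.8] 21.7
station_rack 0.54 [239. 186.] 1217 [542.3   8.1  40.8] 42.8
```

```bash
python3 - <<'E'
from h import *
im,d=vision.grab_frame('top')
# cap tops from depth cloud z in 104..118
P=cloud('top',d,np.ones(d.shape,bool))
for q in['red','yellow','green','blue']:
    o=nets.outline_of('bottle_'+q,'top')[0]; C=cloud('top',d,np.asarray(o['pixels'])); C=C[(C[:,2]>108)]
    t=nets.outline_of('tag_'+q,'top')[0]; T=cloud('top',d,np.asarray(t['pixels']));T=T[abs(T[:,2]-np.median(T[:,2]))<3]
    print(q,len(C),C.mean(0).round(1),((C.max(0)+C.min(0))/2).round(1),np.ptp(C,0).round(1),'tag',T.mean(0).round(1))
S=P[(P[:,2]>17)&(P[:,2]<26)&(P[:,1]>60)&(P[:,1]<220)&(P[:,0]>380)&(P[:,0]<720)]
r=cv2.minAreaRect(S[:,:2].astype(np.float32)); print('steel',len(S),r,cv2.boxPoints(r).round())
np.save('S.npy',S)
a,b=cv2.imread('pics/top0.png'),cv2.imread('pics/scene0.png')
cv2.imwrite('pics/a.png',cv2.resize(a[40:330,90:420],None,fx=2,fy=2))
cv2.imwrite('pics/b.png',b)
E
```

```text
red 270 [ 469.2 -148.4  110.6] [ 469.3 -148.4  110.7] [24.8 24.9  5.4] tag [ 474.1 -105.6   20.7]
yellow 243 [ 590.2 -167.9  110.6] [ 590.8 -168.   111. ] [25.  25.3  6.1] tag [ 596.4 -122.1   20.7]
green 241 [ 652.8 -176.7  110.7] [ 652.7 -177.1  111.2] [25.  24.2  6.3] tag [ 658.  -130.5   20.9]
blue 250 [ 530.3 -158.8  110.9] [ 530.9 -158.7  110.9] [24.5 24.8  5.7] tag [ 535.6 -113.6   20.5]
steel 1854 ((565.862060546875, 132.138427734375), (66.9970703125, 273.1697692871094), 86.56719207763672) [[428. 107.]
 [700.  91.]
 [704. 157.]
 [432. 174.]]
```

View pics/a.png

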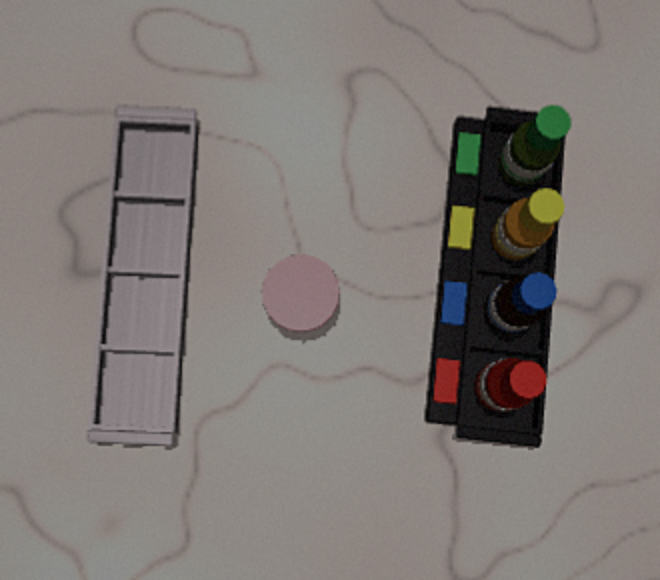

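View pics/b.png

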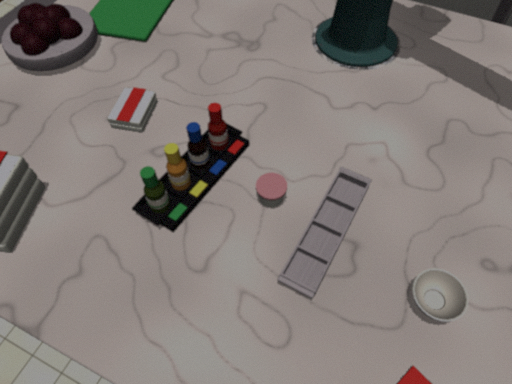

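The top view shows the steel rack on the left with its end lips, the tub in the middle and the black rack on the right. From far to near the order is green, yellow, blue, red. I'll check the steel rack fit and plan the first move.

```bash
cat >> h.py <<'E'
A_B,A_S=-0.1345,-0.060   # row angles: black, steel
def rot(yaw):  # tool: x down, z = row's y axis
    x=np.array([0,0,-1.]); z=np.array([-np.sin(yaw),np.cos(yaw),0]); return np.c_[x,np.cross(z,x),z]
def plan(targets,st=None):  # list of (xyz mm,yaw) -> shift m, turn
    s=st or manip.get_state(); R0=R.from_quat(np.roll(s['eef_rot'],-1)).as_matrix()
    for p,y in targets:
        print((R0.T@(np.array(p)-s['position'])/1000).round(4).tolist(), R.from_matrix(R0.T@rot(y)).as_rotvec().round(3).tolist())
E
python3 - <<'E'
from h import *
S=np.load('S.npy'); c=np.array([565.9,132.1])
a=A_S
e=np.array([np.cos(a),np.sin(a)]); n=np.array([-e[1],e[0]])
q=np.c_[(S[:,:2]-c)@e,(S[:,:2]-c)@n]
h,b=np.histogram(q[abs(q[:,1])<24][:,0],np.arange(-142,144,4)); print([(int(x),int(k)) for x,k in zip(b+2,h) if k>3])
for sgn in(-1,1):
    m=(q[:,1]*sgn>25); k=np.polyfit(q[m,0],q[m,1],1); print(sgn,k.round(4),m.sum())
im=cv2.imread('pics/top0.png'); 
for x in(-93,-31,31,93):
    w=[[*(c+e*(x+i)+n*j),22] for i,j in((-29,-29),(29,-29),(29,29),(-29,29))]
    cv2.polylines(im,[proj('top',w).round().astype(int)],1,(0,0,255)); print(x,(c+e*x).round(1))
cv2.imwrite('pics/c.png',cv2.resize(im[60:300,110:220],None,fx=2.5,fy=2.5))
plan([((652.8,-177,200),A_B)])
E
```

```text
[(-136, 52), (-132, 86), (-128, 78), (-124, 73), (-64, 42), (-60, 26), (-4, 10), (0, 58), (60, 39), (64, 26), (120, 24), (124, 70), (128, 71), (132, 71), (136, 18)]
-1 [-2.20000e-03 -3.08753e+01] 542
1 [1.70000e-03 3.01227e+01] 540
-93 [473.1 137.7]
-31 [535. 134.]
31 [596.8 130.2]
93 [658.7 126.5]
[0.0387, -0.6764, -0.6764] [-0.128, 0.0, -0.0]
```

View pics/c.png

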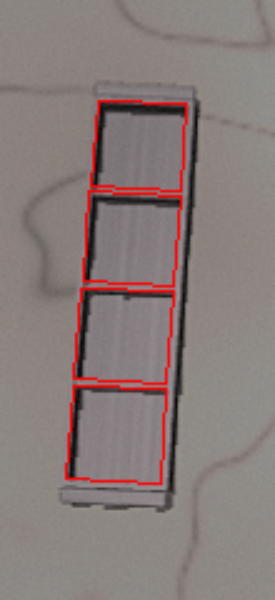

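The rack model lines up with the pockets, so I'll go above green.

Request:
apply_moves --motion '[[[0.002,-0.03,-0.03],[-0.02,0,0],0.07],[[0.005,-0.06,-0.06],[-0.04,0,0],0.07],[[0.01,-0.095,-0.095],[-0.06,0,0],0.07],[[0.01,-0.13,-0.13],[-0.08,0,0],0.07],[[0.01,-0.165,-0.165],[-0.1,0,0],0.07],[[0.01,-0.2,-0.2],[-0.128,0,0],0.07],[[0.01,-0.235,-0.235],[-0.128,0,0],0.07],[[0.01,-0.27,-0.27],[-0.128,0,0],0.07],[[0.01,-0.305,-0.305],[-0.128,0,0],0.07],[[0.01,-0.34,-0.34],[-0.128,0,0],0.07]]' --squeeze 20

```text
t: 2.1
position: [416.1, 233.4, 229.2]
eef_rot: [0.533, -0.465, 0.532, 0.465]
contact_force: [0.5, 0.5, 0.5]
gripper_width: 69.9
```

```bash
python3 - <<'E'
from h import *
plan([((652.8,-177,180),A_B)])
E
```

```text
[0.0492, -0.2896, -0.375] [-0.0, 0.001, 0.001]
```

Request:
apply_moves --motion '[[[0.005,-0.028,-0.037],[0,0,0],0.07],[[0.01,-0.056,-0.074],[0,0,0],0.07],[[0.015,-0.087,-0.112],[0,0,0],0.07],[[0.02,-0.118,-0.15],[0,0,0],0.07],[[0.025,-0.149,-0.188],[0,0,0],0.07],[[0.03,-0.18,-0.226],[0,0,0],0.07],[[0.035,-0.211,-0.266],[0,0,0],0.07],[[0.04,-0.24,-0.306],[0,0,0],0.07],[[0.045,-0.27,-0.346],[0,0,0],0.07],[[0.049,-0.29,-0.375],[0,0,0],0.07]]'

```text
t: 3.1
position: [654.4, -180.1, 179.9]
eef_rot: [0.533, -0.465, 0.532, 0.464]
contact_force: [1.7, 0.2, -1.3]
gripper_width: 70.2
```

```bash
python3 - <<'E'
from h import *
plan([((652.8,-177,130),A_B),((652.8,-177,80),A_B)])
im,_=vision.grab_frame('scene'); cv2.imwrite('pics/d.png',cv2.resize(im[60:260,80:340],None,fx=3,fy=3))
s=manip.get_state(); print(s['position'],s['t'])
E
```

```text
[0.0499, 0.0021, 0.0028] [-0.001, 0.0, 0.002]
[0.0999, 0.0022, 0.0028] [-0.001, 0.0, 0.002]
[ 655.79475309 -184.507667    179.00037238] 3.15
```

View pics/d.png

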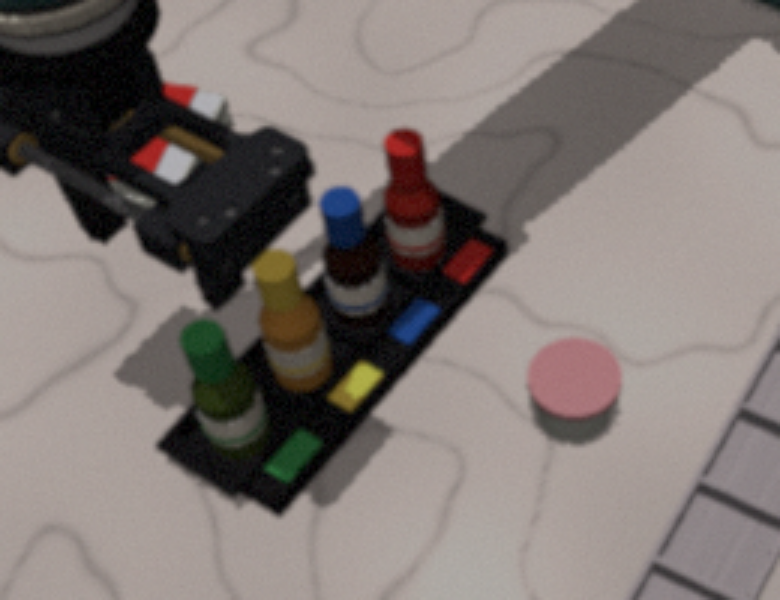

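The gripper hangs above and behind green, and the offset in the view is only its height. The arm overshot a little, so I'll settle it and then go down.

Request:
apply_moves --motion '[[[0,0.004,0.007],[0,0,0],0.07],[[0.0,0.004,0.007],[0,0,0],0.07],[[0.01,0.004,0.007],[0,0,0],0.07],[[0.02,0.004,0.007],[0,0,0],0.07],[[0.03,0.004,0.007],[0,0,0],0.07],[[0.03,0.004,0.007],[0,0,0],0.07]]'

```text
t: 3.75
position: [651.1, -175.8, 146.2]
eef_rot: [0.532, -0.465, 0.534, 0.464]
contact_force: [-0.3, 0.2, -0.4]
gripper_width: 70.4
```

```bash
python3 - <<'E'
from h import *
plan([((652.8,-177,80),A_B)])
print(manip.get_state()['position'],manip.get_state()['qvel'].round(3))
E
```

```text
[0.0662, -0.0019, -0.0008] [-0.002, -0.002, -0.001]
[ 651.08767822 -175.80544825  146.23766698] [-0.006 -0.008 -0.026  0.001  0.016 -0.   ]
```

Request:
apply_moves --motion '[[[0.012,-0.002,-0.001],[0,0,0],0.07],[[0.026,-0.002,-0.001],[0,0,0],0.07],[[0.04,-0.002,-0.001],[0,0,0],0.07],[[0.053,-0.002,-0.001],[0,0,0],0.07],[[0.062,-0.002,-0.001],[0,0,0],0.07],[[0.066,-0.002,-0.001],[0,0,0],0.07],[[0.066,-0.002,-0.001],[0,0,0],0.07],[[0.066,-0.002,-0.001],[0,0,0],0.05],[[0.066,-0.002,-0.001],[0,0,0],0.035],[[0.066,-0.002,-0.001],[0,0,0],0.03]]'

```text
t: 4.75
position: [653.5, -177.4, 81.2]
eef_rot: [0.533, -0.465, 0.533, 0.464]
contact_force: [0.2, 0.3, -0.0]
gripper_width: 48.0
```

Request:
apply_moves --motion '[[[0,0,0],[0,0,0],0.025],[[0,0,0],[0,0,0],0.02],[[0,0,0],[0,0,0],0.01],[[0,0,0],[0,0,0],0.01],[[0,0,0],[0,0,0],0.01]]'

```text
t: 5.25
position: [653.7, -177.6, 81.5]
eef_rot: [0.533, -0.466, 0.533, 0.464]
contact_force: [0.4, -0.3, 1.2]
gripper_width: 25.4
```

```bash
python3 - <<'E'
from h import *
s=manip.get_state();print(s['position'])
plan([((652.8,-177,180),A_B),((473,137.7,160),A_S)])
E
```

```text
[ 653.66533278 -177.55619955   81.46892911]
[-0.0985, 0.0008, 0.0002] [-0.002, -0.003, 0.001]
[-0.0796, 0.2218, 0.2875] [-0.077, -0.003, 0.001]
```

Request:
apply_moves --motion '[[[-0.002,0,0],[0,0,0],0.01],[[-0.006,0,0],[0,0,0],0.01],[[-0.014,0,0],[0,0,0],0.01],[[-0.026,0,0],[0,0,0],0.01],[[-0.04,0,0],[0,0,0],0.01],[[-0.054,0,0],[0,0,0],0.01],[[-0.066,0,0],[0,0,0],0.01],[[-0.074,0,0],[0,0,0],0.01],[[-0.078,0,0],[0,0,0],0.01],[[-0.08,0,0],[0,0,0],0.01]]' --squeeze 25

```text
t: 6.25
position: [653.7, -177.4, 162.1]
eef_rot: [0.533, -0.466, 0.533, 0.464]
contact_force: [-0.7, 0.6, -2.1]
gripper_width: 25.4
```

```bash
python3 - <<'E'
from h import *
s=manip.get_state();print(s['position'])
plan([((473,137.7,160),A_S)])
E
```

```text
[ 653.71520464 -177.39895381  162.07511045]
[0.0009, 0.222, 0.2875] [-0.077, -0.003, 0.002]
```

Request:
apply_moves --motion '[[[0,0.003,0.004],[-0.004,0,0],0.01],[[0,0.01,0.013],[-0.008,0,0],0.01],[[0,0.022,0.029],[-0.012,0,0],0.01],[[0,0.037,0.048],[-0.016,0,0],0.01],[[0,0.054,0.07],[-0.02,0,0],0.01],[[0,0.071,0.092],[-0.024,0,0],0.01],[[0,0.087,0.112],[-0.028,0,0],0.01],[[0,0.1,0.129],[-0.032,0,0],0.01],[[0,0.109,0.14],[-0.036,0,0],0.01],[[0,0.112,0.144],[-0.038,0,0],0.01]]'

```text
t: 7.25
position: [561.3, -18.1, 161.2]
eef_rot: [0.523, -0.476, 0.524, 0.474]
contact_force: [0.0, -0.2, -1.7]
gripper_width: 25.0
```

```bash
python3 - <<'E'
from h import *
s=manip.get_state();print(s['position'])
plan([((473,137.7,160),A_S)])
E
```

```text
[561.33131373 -18.12000531 161.22988409]
[0.0007, 0.103, 0.1465] [-0.037, -0.003, 0.001]
```

Request:
apply_moves --motion '[[[0,0.005,0.007],[-0.004,0,0],0.01],[[0,0.013,0.019],[-0.008,0,0],0.01],[[0,0.026,0.037],[-0.012,0,0],0.01],[[0,0.042,0.06],[-0.016,0,0],0.01],[[0,0.058,0.083],[-0.02,0,0],0.01],[[0,0.073,0.104],[-0.024,0,0],0.01],[[0,0.086,0.122],[-0.028,0,0],0.01],[[0,0.096,0.136],[-0.032,0,0],0.01],[[0,0.101,0.144],[-0.036,-0.003,0.001],0.01],[[0,0.103,0.1465],[-0.037,-0.003,0.001],0.01]]'

```text
t: 8.25
position: [472.7, 138.4, 160.8]
eef_rot: [0.515, -0.485, 0.514, 0.485]
contact_force: [-0.5, -0.3, -1.5]
gripper_width: 25.5
```

Request:
apply_moves --motion '[[[0,0,0],[0,0,0],0.01],[[0,0,0],[0,0,0],0.01]]'

```text
t: 8.45
position: [473.2, 138.0, 160.9]
eef_rot: [0.515, -0.485, 0.514, 0.485]
contact_force: [0.1, -0.1, -2.6]
gripper_width: 25.4
```

```bash
python3 - <<'E'
from h import *
s=manip.get_state();print(s['position'])
plan([((473,137.7,86),A_S)])
b,d=vision.grab_frame('top'); im,_=vision.grab_frame('scene')
cv2.imwrite('pics/e.png',np.vstack([cv2.resize(b[140:290,90:290],(600,450))]))
E
```

```text
[473.15472695 137.96754322 160.88020183]
[0.0749, 0.0002, -0.0003] [0.001, 0.0, 0.001]
```

View pics/e.png

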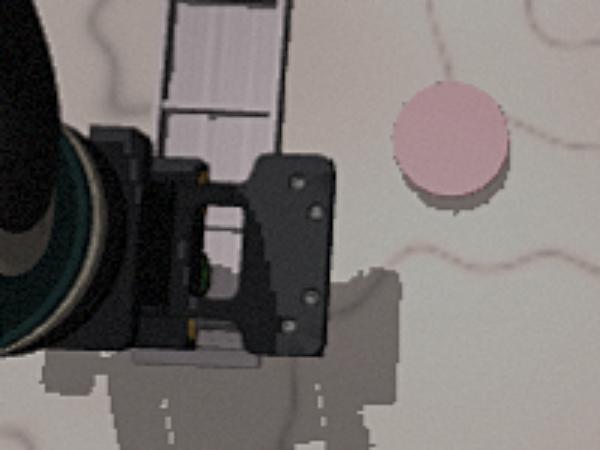

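Request:
apply_moves --motion '[[[0.004,0,0],[0,0,0],0.01],[[0.012,0,0],[0,0,0],0.01],[[0.024,0,0],[0,0,0],0.01],[[0.038,0,0],[0,0,0],0.01],[[0.05,0,0],[0,0,0],0.01],[[0.06,0,0],[0,0,0],0.01],[[0.068,0,0],[0,0,0],0.01],[[0.073,0,0],[0,0,0],0.01],[[0.076,0,0],[0,0,0],0.01],[[0.077,0,0],[0,0,0],0.01]]'

```text
t: 9.55
position: [473.2, 137.9, 83.7]
eef_rot: [0.515, -0.485, 0.515, 0.485]
contact_force: [-0.5, -0.5, -2.0]
gripper_width: 25.6
```

Request:
apply_moves --motion '[[[0.001,0,0],[0,0,0],0.01],[[0.002,0,0],[0,0,0],0.01],[[0.003,0,0],[0,0,0],0.01],[[0.003,0,0],[0,0,0],0.01]]'

```text
t: 9.95
position: [473.9, 138.0, 81.4]
eef_rot: [0.515, -0.485, 0.514, 0.485]
contact_force: [-1.3, -0.2, 0.9]
gripper_width: 25.1
```

The force has changed sign, so the bottle is on the floor. I'll release it.

Request:
apply_moves --motion '[[[0,0,0],[0,0,0],0.03],[[0,0,0],[0,0,0],0.04],[[0,0,0],[0,0,0],0.05],[[0,0,0],[0,0,0],0.06],[[0,0,0],[0,0,0],0.06],[[-0.01,0,0],[0,0,0],0.06],[[-0.03,0,0],[0,0,0],0.06],[[-0.06,0,0],[0,0,0],0.06],[[-0.08,0,0],[0,0,0],0.06],[[-0.085,0,0],[0,0,0],0.06]]' --squeeze 25

```text
t: 10.95
position: [475.9, 138.4, 170.0]
eef_rot: [0.517, -0.486, 0.512, 0.484]
contact_force: [1.3, -0.2, -0.0]
gripper_width: 60.0
```

```bash
python3 - <<'E'
from h import *
s=manip.get_state();print(s['position'])
plan([((590.3,-167.5,160),A_B)])
E
```

```text
[475.87189323 138.44609622 169.95835342]
[0.0103, -0.1324, -0.2986] [0.075, 0.003, 0.007]
```

Request:
apply_moves --motion '[[[0.001,-0.009,-0.02],[0.007,0,0],0.06],[[0.002,-0.023,-0.051],[0.015,0,0],0.06],[[0.003,-0.039,-0.087],[0.023,0,0],0.06],[[0.004,-0.056,-0.125],[0.031,0,0],0.06],[[0.005,-0.073,-0.163],[0.039,0,0],0.06],[[0.006,-0.09,-0.201],[0.047,0,0],0.06],[[0.007,-0.106,-0.239],[0.055,0,0],0.06],[[0.008,-0.119,-0.268],[0.063,0,0],0.06],[[0.009,-0.128,-0.289],[0.07,0.003,0.007],0.06],[[0.01,-0.1325,-0.2986],[0.075,0.003,0.007],0.06]]'

```text
t: 11.95
position: [590.5, -169.4, 159.4]
eef_rot: [0.533, -0.465, 0.533, 0.465]
contact_force: [0.7, -0.1, -0.4]
gripper_width: 59.8
```

Request:
apply_moves --motion '[[[0,0,0],[0,0,0],0.06],[[0,0,0],[0,0,0],0.06],[[0,0,0],[0,0,0],0.06]]'

```text
t: 12.25
position: [589.9, -168.2, 159.1]
eef_rot: [0.532, -0.465, 0.533, 0.465]
contact_force: [0.9, -0.5, 0.5]
gripper_width: 59.6
```

```bash
python3 - <<'E'
from h import *
s=manip.get_state();print(s['position'])
plan([((590.3,-167.5,81),A_B)])
vision.grab_frame('top');im,d=vision.grab_frame('scene')
for q in['bottle_green','bottle_yellow']:
    o=nets.outline_of(q,'scene')[0];P=cloud('scene',d,np.asarray(o['pixels']));T=P[P[:,2]>np.percentile(P[:,2],98)-4]
    print(q,o['score'],T.mean(0).round(1),np.ptp(T,0).round(1))
cv2.imwrite('pics/f.png',cv2.resize(im[60:340,60:460],None,fx=2,fy=2))
E
```

```text
[ 589.94556074 -168.1798033   159.06029565]
[0.0781, -0.0004, 0.0007] [-0.001, -0.0, -0.002]
bottle_green 0.98 [474.1 135.7 112.1] [26.6 24.4  5.2]
bottle_yellow 0.97 [ 592.4 -169.6  112. ] [24.1 23.   5.8]
```

View pics/f.png

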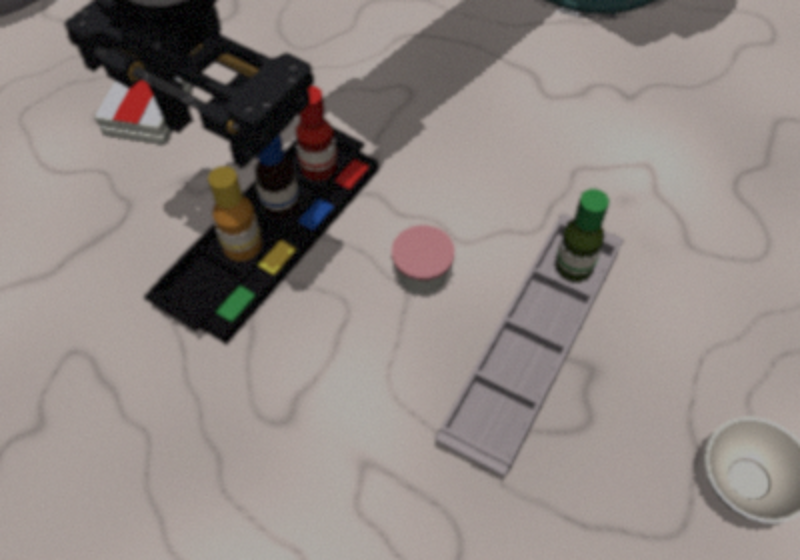

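Green stands upright in the near pocket, with its cap at (474, 136). Next is yellow.

Request:
apply_moves --motion '[[[0.012,0,0],[0,0,0],0.06],[[0.028,0,0],[0,0,0],0.06],[[0.044,0,0],[0,0,0],0.06],[[0.06,0,0.001],[0,0,0],0.06],[[0.072,0,0.001],[0,0,0],0.06],[[0.078,0,0.001],[0,0,0],0.06],[[0.078,0,0.001],[0,0,0],0.06],[[0.078,0,0.001],[0,0,0],0.045],[[0.078,0,0.001],[0,0,0],0.035],[[0.078,0,0.001],[0,0,0],0.03]]'

```text
t: 13.45
position: [591.2, -167.8, 82.6]
eef_rot: [0.533, -0.466, 0.533, 0.464]
contact_force: [-0.2, -0.0, -0.1]
gripper_width: 38.0
```

Request:
apply_moves --motion '[[[0,0,0],[0,0,0],0.025],[[0,0,0],[0,0,0],0.02],[[0,0,0],[0,0,0],0.01],[[0,0,0],[0,0,0],0.01],[[0,0,0],[0,0,0],0.01]]'

```text
t: 13.95
position: [591.8, -168.1, 83.3]
eef_rot: [0.533, -0.466, 0.532, 0.464]
contact_force: [0.4, -0.2, 4.5]
gripper_width: 25.3
```

Request:
apply_moves --motion '[[[-0.002,0,0],[0,0,0],0.01],[[-0.006,0,0],[0,0,0],0.01],[[-0.014,0,0],[0,0,0],0.01],[[-0.026,0,0],[0,0,0],0.01],[[-0.04,0,0],[0,0,0],0.01],[[-0.054,0,0],[0,0,0],0.01],[[-0.066,0,0],[0,0,0],0.01],[[-0.074,0,0],[0,0,0],0.01],[[-0.078,0,0],[0,0,0],0.01],[[-0.08,0,0],[0,0,0],0.01]]'

```text
t: 14.95
position: [591.7, -168.0, 163.9]
eef_rot: [0.533, -0.466, 0.532, 0.464]
contact_force: [0.4, -0.2, -2.4]
gripper_width: 25.1
```

```bash
python3 - <<'E'
from h import *
s=manip.get_state();print(s['position'])
plan([((535,134,160),A_S)])
E
```

```text
[ 591.67337869 -168.03334381  163.85682632]
[0.0032, 0.097, 0.2916] [-0.076, -0.001, 0.003]
```

Request:
apply_moves --motion '[[[0,0.001,0.004],[-0.004,0,0],0.01],[[0,0.004,0.013],[-0.008,0,0],0.01],[[0,0.01,0.029],[-0.012,0,0],0.01],[[0,0.016,0.048],[-0.016,0,0],0.01],[[0,0.023,0.07],[-0.02,0,0],0.01],[[0,0.031,0.092],[-0.024,0,0],0.01],[[0,0.037,0.112],[-0.028,0,0],0.01],[[0,0.043,0.129],[-0.032,0,0],0.01],[[0,0.047,0.14],[-0.036,0,0],0.01],[[0,0.048,0.144],[-0.038,0,0],0.01]]'

```text
t: 15.95
position: [562.7, -17.1, 163.2]
eef_rot: [0.523, -0.476, 0.523, 0.475]
contact_force: [0.2, 0.5, -2.1]
gripper_width: 24.4
```

```bash
python3 - <<'E'
from h import *
s=manip.get_state();print(s['position'])
plan([((535,134,162),A_S)])
E
```

```text
[562.71629439 -17.05383694 163.16109363]
[0.0009, 0.042, 0.1477] [-0.035, -0.001, 0.002]
```

Request:
apply_moves --motion '[[[0,0.002,0.007],[-0.004,0,0],0.01],[[0,0.005,0.019],[-0.008,0,0],0.01],[[0,0.01,0.037],[-0.012,0,0],0.01],[[0,0.017,0.06],[-0.016,0,0],0.01],[[0,0.024,0.083],[-0.02,0,0],0.01],[[0,0.03,0.104],[-0.024,0,0],0.01],[[0,0.035,0.123],[-0.028,0,0],0.01],[[0,0.039,0.137],[-0.032,0,0],0.01],[[0,0.041,0.145],[-0.035,-0.001,0.002],0.01],[[0,0.042,0.1477],[-0.035,-0.001,0.002],0.01]]'

```text
t: 16.95
position: [535.0, 134.6, 162.9]
eef_rot: [0.515, -0.485, 0.515, 0.485]
contact_force: [-0.3, -0.4, -1.3]
gripper_width: 25.4
```

Request:
apply_moves --motion '[[[0,0,0],[0,0,0],0.01],[[0,0,0],[0,0,0],0.01]]'

```text
t: 17.15
position: [535.1, 134.1, 162.8]
eef_rot: [0.515, -0.485, 0.515, 0.485]
contact_force: [0.5, 0.4, -2.1]
gripper_width: 25.4
```

```bash
python3 - <<'E'
from h import *
s=manip.get_state();print(s['position'])
plan([((535,134,83),A_S)])
E
```

```text
[535.13066183 134.07854099 162.8069432 ]
[0.0798, 0.0001, -0.0] [-0.0, -0.001, 0.0]
```

Request:
apply_moves --motion '[[[0.004,0,0],[0,0,0],0.01],[[0.012,0,0],[0,0,0],0.01],[[0.024,0,0],[0,0,0],0.01],[[0.038,0,0],[0,0,0],0.01],[[0.05,0,0],[0,0,0],0.01],[[0.06,0,0],[0,0,0],0.01],[[0.068,0,0],[0,0,0],0.01],[[0.073,0,0],[0,0,0],0.01],[[0.076,0,0],[0,0,0],0.01],[[0.077,0,0],[0,0,0],0.01]]'

```text
t: 18.15
position: [535.2, 134.1, 85.7]
eef_rot: [0.515, -0.485, 0.515, 0.485]
contact_force: [0.1, 0.1, -2.1]
gripper_width: 25.4
```

Request:
apply_moves --motion '[[[0.001,0,0],[0,0,0],0.01],[[0.002,0,0],[0,0,0],0.01],[[0.003,0,0],[0,0,0],0.01],[[0.003,0,0],[0,0,0],0.01]]'

```text
t: 18.55
position: [535.7, 134.1, 83.3]
eef_rot: [0.515, -0.485, 0.515, 0.484]
contact_force: [-0.4, -0.6, 1.5]
gripper_width: 25.1
```

Contact, the same as with green. I'll release and go to blue.

Request:
apply_moves --motion '[[[0,0,0],[0,0,0],0.03],[[0,0,0],[0,0,0],0.04],[[0,0,0],[0,0,0],0.05],[[0,0,0],[0,0,0],0.06],[[0,0,0],[0,0,0],0.06],[[-0.01,0,0],[0,0,0],0.06],[[-0.03,0,0],[0,0,0],0.06],[[-0.055,0,0],[0,0,0],0.06],[[-0.072,0,0],[0,0,0],0.06],[[-0.08,0,0],[0,0,0],0.06]]'

```text
t: 19.55
position: [537.1, 134.5, 166.2]
eef_rot: [0.516, -0.486, 0.513, 0.484]
contact_force: [0.7, -0.2, 0.6]
gripper_width: 60.0
```

```bash
python3 - <<'E'
from h import *
s=manip.get_state();print(s['position'])
plan([((530.3,-158.8,160),A_B)])
E
```

```text
[537.07694688 134.49056169 166.22532302]
[0.0061, -0.0108, -0.2932] [0.074, 0.001, 0.005]
```

Request:
apply_moves --motion '[[[0.001,-0.001,-0.02],[0.007,0,0],0.06],[[0.002,-0.002,-0.05],[0.015,0,0],0.06],[[0.003,-0.003,-0.085],[0.023,0,0],0.06],[[0.004,-0.004,-0.122],[0.031,0,0],0.06],[[0.005,-0.005,-0.16],[0.039,0,0],0.06],[[0.006,-0.007,-0.198],[0.047,0,0],0.06],[[0.006,-0.008,-0.235],[0.055,0,0],0.06],[[0.006,-0.009,-0.264],[0.063,0,0],0.06],[[0.006,-0.01,-0.284],[0.07,0.001,0.005],0.06],[[0.006,-0.011,-0.293],[0.074,0.001,0.005],0.06]]'

```text
t: 20.55
position: [530.2, -160.4, 159.9]
eef_rot: [0.533, -0.465, 0.533, 0.465]
contact_force: [1.1, 0.6, -0.6]
gripper_width: 60.3
```

Request:
apply_moves --motion '[[[0,0,0],[0,0,0],0.06],[[0,0,0],[0,0,0],0.06],[[0,0,0],[0,0,0],0.06]]'

```text
t: 20.85
position: [530.1, -159.3, 159.8]
eef_rot: [0.533, -0.465, 0.533, 0.465]
contact_force: [0.1, 0.7, -0.2]
gripper_width: 60.1
```

```bash
python3 - <<'E'
from h import *
s=manip.get_state();print(s['position'])
plan([((530.3,-158.8,81),A_B)])
im,d=vision.grab_frame('scene')
for q in['bottle_green','bottle_yellow','bottle_blue','bottle_red','tub']:
    for o in nets.outline_of(q,'scene')[:1]:
        P=cloud('scene',d,np.asarray(o['pixels']));T=P[P[:,2]>np.percentile(P[:,2],98)-4]
        print(q,o['score'],T.mean(0).round(1),np.ptp(T,0).round(1))
E
```

```text
[ 530.07481449 -159.2967033   159.77337023]
[0.0788, -0.0002, 0.0005] [-0.001, 0.0, -0.001]
bottle_green 0.83 [478.3 135.6 112. ] [77.2 24.8  4.9]
bottle_yellow 0.75 [536.4 131.6 112. ] [23.5 23.7  4.9]
bottle_blue 0.96 [ 532.  -161.6  111.9] [27.3 24.9  4.9]
bottle_red 0.97 [ 475.3 -142.1  110.9] [16.4 10.4  6.4]
tub 0.82 [544.2   5.5  42.1] [59.5 57.   4.9]
```

Request:
apply_moves --motion '[[[0.012,0,0],[0,0,0],0.06],[[0.028,0,0],[0,0,0],0.06],[[0.044,0,0],[0,0,0],0.06],[[0.06,0,0.0],[0,0,0],0.06],[[0.072,0,0.0],[0,0,0],0.06],[[0.079,0,0.0],[0,0,0],0.06],[[0.079,0,0.0],[0,0,0],0.06],[[0.079,0,0.0],[0,0,0],0.045],[[0.079,0,0.0],[0,0,0],0.035],[[0.079,0,0.0],[0,0,0],0.03]]'

```text
t: 22.15
position: [530.9, -160.1, 81.9]
eef_rot: [0.533, -0.466, 0.533, 0.464]
contact_force: [0.2, -0.1, 1.1]
gripper_width: 38.3
```

Request:
apply_moves --motion '[[[0,0,0],[0,0,0],0.025],[[0,0,0],[0,0,0],0.02],[[0,0,0],[0,0,0],0.01],[[0,0,0],[0,0,0],0.01],[[0,0,0],[0,0,0],0.01]]'

```text
t: 22.65
position: [531.4, -160.4, 82.5]
eef_rot: [0.533, -0.466, 0.532, 0.464]
contact_force: [0.2, -0.0, 4.7]
gripper_width: 25.4
```

Request:
apply_moves --motion '[[[-0.002,0,0],[0,0,0],0.01],[[-0.006,0,0],[0,0,0],0.01],[[-0.014,0,0],[0,0,0],0.01],[[-0.026,0,0],[0,0,0],0.01],[[-0.04,0,0],[0,0,0],0.01],[[-0.054,0,0],[0,0,0],0.01],[[-0.066,0,0],[0,0,0],0.01],[[-0.074,0,0],[0,0,0],0.01],[[-0.078,0,0],[0,0,0],0.01],[[-0.08,0,0],[0,0,0],0.01]]'

```text
t: 23.65
position: [531.4, -160.3, 163.1]
eef_rot: [0.533, -0.466, 0.532, 0.464]
contact_force: [0.3, -0.3, -1.5]
gripper_width: 25.2
```

```bash
python3 - <<'E'
from h import *
s=manip.get_state();print(s['position'])
plan([((596.8,130.2,162),A_S)])
E
```

```text
[ 531.37082614 -160.30146757  163.07338255]
[0.0008, -0.0256, 0.2967] [-0.075, -0.001, 0.003]
```

Request:
apply_moves --motion '[[[0,0,0.004],[-0.004,0,0],0.01],[[0,-0.001,0.013],[-0.008,0,0],0.01],[[0,-0.002,0.029],[-0.012,0,0],0.01],[[0,-0.004,0.048],[-0.016,0,0],0.01],[[0,-0.006,0.07],[-0.02,0,0],0.01],[[0,-0.008,0.092],[-0.024,0,0],0.01],[[0,-0.01,0.112],[-0.028,0,0],0.01],[[0,-0.011,0.129],[-0.032,0,0],0.01],[[0,-0.012,0.14],[-0.036,0,0],0.01],[[0,-0.013,0.144],[-0.038,0,0],0.01]]'

```text
t: 24.65
position: [563.6, -17.6, 162.6]
eef_rot: [0.524, -0.477, 0.523, 0.475]
contact_force: [-0.1, -0.6, -1.4]
gripper_width: 25.4
```

```bash
python3 - <<'E'
from h import *
s=manip.get_state();print(s['position'])
plan([((596.8,130.2,162),A_S)])
E
```

```text
[563.6046646  -17.58215003 162.57288608]
[0.0005, -0.019, 0.1503] [-0.035, -0.001, 0.003]
```

Request:
apply_moves --motion '[[[0,-0.001,0.007],[-0.004,0,0],0.01],[[0,-0.002,0.019],[-0.008,0,0],0.01],[[0,-0.005,0.037],[-0.012,0,0],0.01],[[0,-0.008,0.06],[-0.016,0,0],0.01],[[0,-0.011,0.084],[-0.02,0,0],0.01],[[0,-0.014,0.106],[-0.024,0,0],0.01],[[0,-0.016,0.125],[-0.028,0,0],0.01],[[0,-0.018,0.139],[-0.032,0,0],0.01],[[0,-0.019,0.147],[-0.035,-0.001,0.003],0.01],[[0,-0.019,0.15],[-0.035,-0.001,0.003],0.01]]'

```text
t: 25.65
position: [597.0, 130.5, 162.4]
eef_rot: [0.514, -0.485, 0.515, 0.485]
contact_force: [0.1, -0.2, -2.0]
gripper_width: 25.7
```

Request:
apply_moves --motion '[[[0,0,0],[0,0,0],0.01],[[0,0,0],[0,0,0],0.01]]'

```text
t: 25.85
position: [596.8, 129.9, 162.3]
eef_rot: [0.514, -0.485, 0.515, 0.485]
contact_force: [0.3, 0.1, -2.0]
gripper_width: 25.4
```

```bash
python3 - <<'E'
from h import *
s=manip.get_state();print(s['position'])
plan([((596.8,130.2,82.5),A_S)])
E
```

```text
[596.84974299 129.92880245 162.25288731]
[0.0798, -0.0, 0.0003] [-0.0, -0.001, -0.001]
```

Request:
apply_moves --motion '[[[0.004,0,0],[0,0,0],0.01],[[0.012,0,0],[0,0,0],0.01],[[0.024,0,0],[0,0,0],0.01],[[0.038,0,0],[0,0,0],0.01],[[0.05,0,0],[0,0,0],0.01],[[0.06,0,0],[0,0,0],0.01],[[0.068,0,0],[0,0,0],0.01],[[0.073,0,0],[0,0,0],0.01],[[0.076,0,0],[0,0,0],0.01],[[0.077,0,0],[0,0,0],0.01]]'

```text
t: 26.85
position: [596.9, 130.0, 85.1]
eef_rot: [0.514, -0.485, 0.515, 0.485]
contact_force: [-0.9, -0.2, -2.5]
gripper_width: 25.4
```

Request:
apply_moves --motion '[[[0.001,0,0],[0,0,0],0.01],[[0.002,0,0],[0,0,0],0.01],[[0.003,0,0],[0,0,0],0.01],[[0.003,0,0],[0,0,0],0.01]]'

```text
t: 27.25
position: [597.2, 130.0, 82.6]
eef_rot: [0.515, -0.485, 0.515, 0.485]
contact_force: [0.4, 0.6, 0.5]
gripper_width: 25.3
```

Request:
apply_moves --motion '[[[0.0007,0,0],[0,0,0],0.01],[[0.0007,0,0],[0,0,0],0.03],[[0.0005,0,0],[0,0,0],0.045],[[0,0,0],[0,0,0],0.06],[[0,0,0],[0,0,0],0.06],[[-0.01,0,0],[0,0,0],0.06],[[-0.03,0,0],[0,0,0],0.06],[[-0.055,0,0],[0,0,0],0.06],[[-0.072,0,0],[0,0,0],0.06],[[-0.08,0,0],[0,0,0],0.06]]'

```text
t: 28.25
position: [598.7, 130.3, 165.6]
eef_rot: [0.516, -0.486, 0.514, 0.484]
contact_force: [0.1, -0.9, -0.5]
gripper_width: 59.8
```

```bash
python3 - <<'E'
from h import *
s=manip.get_state();print(s['position'])
plan([((469.5,-148.8,160),A_B)])
E
```

```text
[598.65134351 130.28596258 165.61360976]
[0.005, 0.1122, -0.2863] [0.074, 0.001, 0.004]
```

Request:
apply_moves --motion '[[[0.001,0.008,-0.02],[0.007,0,0],0.06],[[0.002,0.02,-0.05],[0.015,0,0],0.06],[[0.003,0.033,-0.084],[0.023,0,0],0.06],[[0.004,0.047,-0.12],[0.031,0,0],0.06],[[0.005,0.062,-0.157],[0.039,0,0],0.06],[[0.005,0.076,-0.194],[0.047,0,0],0.06],[[0.005,0.09,-0.23],[0.055,0,0],0.06],[[0.005,0.101,-0.258],[0.063,0,0],0.06],[[0.005,0.109,-0.278],[0.07,0.001,0.004],0.06],[[0.005,0.112,-0.286],[0.074,0.001,0.004],0.06]]'

```text
t: 29.25
position: [467.4, -150.3, 159.0]
eef_rot: [0.532, -0.464, 0.534, 0.465]
contact_force: [0.3, -0.1, -0.3]
gripper_width: 59.9
```

Request:
apply_moves --motion '[[[0,0,0],[0,0,0],0.06],[[0,0,0],[0,0,0],0.06],[[0,0,0],[0,0,0],0.06]]'

```text
t: 29.55
position: [467.4, -149.5, 158.8]
eef_rot: [0.532, -0.464, 0.533, 0.465]
contact_force: [-0.2, -0.2, 0.1]
gripper_width: 60.1
```

```bash
python3 - <<'E'
from h import *
s=manip.get_state();print(s['position'])
plan([((469.5,-148.8,81),A_B)])
im,d=vision.grab_frame('scene'); cv2.imwrite('pics/g.png',cv2.resize(im[40:320,60:460],None,fx=2,fy=2))
for q in['bottle_green','bottle_yellow','bottle_blue','bottle_red','tub']:
    for o in nets.outline_of(q,'scene')[:1]:
        P=cloud('scene',d,np.asarray(o['pixels']));T=P[P[:,2]>np.percentile(P[:,2],98)-4]
        print(q,o['score'],T.mean(0).round(1),np.ptp(T,0).round(1))
E
```

```text
[ 467.43190166 -149.50587842  158.77849497]
[0.0778, -0.0021, 0.001] [-0.002, 0.0, -0.003]
bottle_green 0.58 [474.8 136.  111.7] [70.4 24.   4.3]
bottle_yellow 0.77 [536.4 131.2 111.8] [64.3 25.   4.8]
bottle_blue 0.93 [597.  128.4 111.8] [25.6 24.7  5.3]
bottle_red 0.98 [ 471.1 -151.1  112.1] [25.7 25.8  5.7]
tub 0.86 [543.7   4.1  42.1] [60.1 59.   5.5]
```

View pics/g.png

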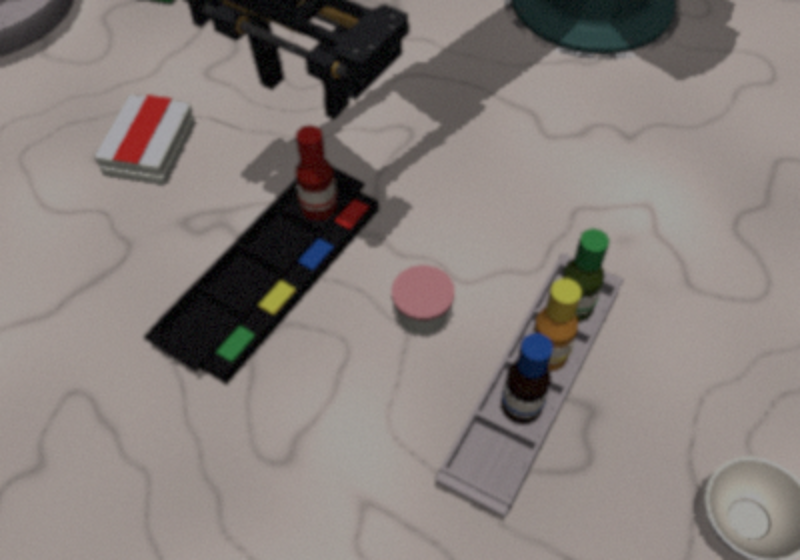

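Green, yellow and blue stand upright in pockets 1 to 3, and red is the last one left.

Request:
apply_moves --motion '[[[0.012,-0.001,0],[0,0,0],0.06],[[0.028,-0.002,0],[0,0,0],0.06],[[0.044,-0.002,0],[0,0,0],0.06],[[0.06,-0.002,0.0],[0,0,0],0.06],[[0.072,-0.002,0.0],[0,0,0],0.06],[[0.078,-0.002,0.0],[0,0,0],0.06],[[0.078,-0.002,0.0],[0,0,0],0.06],[[0.078,-0.002,0.0],[0,0,0],0.045],[[0.078,-0.002,0.0],[0,0,0],0.035],[[0.078,-0.002,0.0],[0,0,0],0.03]]'

```text
t: 30.85
position: [470.1, -150.3, 81.8]
eef_rot: [0.533, -0.465, 0.533, 0.465]
contact_force: [-0.6, 0.6, 0.1]
gripper_width: 38.2
```

Request:
apply_moves --motion '[[[0,0,0],[0,0,0],0.025],[[0,0,0],[0,0,0],0.02],[[0,0,0],[0,0,0],0.01],[[0,0,0],[0,0,0],0.01],[[0,0,0],[0,0,0],0.01]]'

```text
t: 31.35
position: [470.6, -150.4, 82.5]
eef_rot: [0.533, -0.465, 0.533, 0.464]
contact_force: [0.5, 0.3, 4.8]
gripper_width: 25.8
```

Request:
apply_moves --motion '[[[-0.002,0,0],[0,0,0],0.01],[[-0.006,0,0],[0,0,0],0.01],[[-0.014,0,0],[0,0,0],0.01],[[-0.026,0,0],[0,0,0],0.01],[[-0.04,0,0],[0,0,0],0.01],[[-0.054,0,0],[0,0,0],0.01],[[-0.066,0,0],[0,0,0],0.01],[[-0.074,0,0],[0,0,0],0.01],[[-0.078,0,0],[0,0,0],0.01],[[-0.08,0,0],[0,0,0],0.01]]'

```text
t: 32.35
position: [470.7, -150.4, 163.0]
eef_rot: [0.533, -0.465, 0.533, 0.464]
contact_force: [-0.4, -0.1, -2.0]
gripper_width: 25.6
```

```bash
python3 - <<'E'
from h import *
s=manip.get_state();print(s['position'])
plan([((658.7,126.5,162),A_S)])
E
```

```text
[ 470.71101063 -150.42969386  162.98203373]
[0.0008, -0.1487, 0.2999] [-0.076, -0.001, 0.001]
```

Request:
apply_moves --motion '[[[0,-0.002,0.004],[-0.004,0,0],0.01],[[0,-0.007,0.013],[-0.008,0,0],0.01],[[0,-0.015,0.029],[-0.012,0,0],0.01],[[0,-0.024,0.048],[-0.016,0,0],0.01],[[0,-0.035,0.07],[-0.02,0,0],0.01],[[0,-0.046,0.092],[-0.024,0,0],0.01],[[0,-0.056,0.112],[-0.028,0,0],0.01],[[0,-0.064,0.129],[-0.032,0,0],0.01],[[0,-0.07,0.14],[-0.036,0,0],0.01],[[0,-0.072,0.144],[-0.038,0,0],0.01]]'

```text
t: 33.35
position: [562.0, -16.1, 162.3]
eef_rot: [0.523, -0.476, 0.524, 0.475]
contact_force: [0.4, 0.9, -1.1]
gripper_width: 25.3
```

```bash
python3 - <<'E'
from h import *
s=manip.get_state();print(s['position'])
plan([((658.7,126.5,162),A_S)])
E
```

```text
[562.04851712 -16.1122782  162.29314884]
[0.0002, -0.0825, 0.1512] [-0.036, -0.001, 0.0]
```

Request:
apply_moves --motion '[[[0,-0.004,0.007],[-0.004,0,0],0.01],[[0,-0.01,0.019],[-0.008,0,0],0.01],[[0,-0.02,0.037],[-0.012,0,0],0.01],[[0,-0.033,0.06],[-0.016,0,0],0.01],[[0,-0.046,0.084],[-0.02,0,0],0.01],[[0,-0.058,0.106],[-0.024,0,0],0.01],[[0,-0.069,0.126],[-0.028,0,0],0.01],[[0,-0.077,0.14],[-0.032,0,0],0.01],[[0,-0.081,0.148],[-0.036,-0.001,0],0.01],[[0,-0.0825,0.151],[-0.036,-0.001,0],0.01]]'

```text
t: 34.35
position: [659.0, 127.1, 162.0]
eef_rot: [0.515, -0.485, 0.515, 0.485]
contact_force: [0.6, 0.0, -2.0]
gripper_width: 25.5
```

Request:
apply_moves --motion '[[[0,0,0],[0,0,0],0.01],[[0,0,0],[0,0,0],0.01]]'

```text
t: 34.55
position: [658.7, 126.5, 161.8]
eef_rot: [0.514, -0.485, 0.515, 0.485]
contact_force: [-0.2, -0.4, -1.6]
gripper_width: 25.2
```

```bash
python3 - <<'E'
from h import *
s=manip.get_state();print(s['position'])
plan([((658.7,126.5,82.5),A_S)])
E
```

```text
[658.65953989 126.54925492 161.80030678]
[0.0793, -0.0001, -0.0] [0.0, -0.0, -0.001]
```

Request:
apply_moves --motion '[[[0.004,0,0],[0,0,0],0.01],[[0.012,0,0],[0,0,0],0.01],[[0.024,0,0],[0,0,0],0.01],[[0.038,0,0],[0,0,0],0.01],[[0.05,0,0],[0,0,0],0.01],[[0.06,0,0],[0,0,0],0.01],[[0.068,0,0],[0,0,0],0.01],[[0.073,0,0],[0,0,0],0.01],[[0.076,0,0],[0,0,0],0.01],[[0.077,0,0],[0,0,0],0.01]]'

```text
t: 35.55
position: [658.7, 126.5, 84.7]
eef_rot: [0.515, -0.485, 0.515, 0.485]
contact_force: [-0.2, 0.3, -1.1]
gripper_width: 25.4
```

Request:
apply_moves --motion '[[[0.001,0,0],[0,0,0],0.01],[[0.002,0,0],[0,0,0],0.01],[[0.003,0,0],[0,0,0],0.01],[[0.003,0,0],[0,0,0],0.01]]'

```text
t: 35.95
position: [659.3, 126.6, 82.6]
eef_rot: [0.515, -0.485, 0.515, 0.485]
contact_force: [-1.3, -0.0, 0.9]
gripper_width: 25.6
```

Request:
apply_moves --motion '[[[0.0003,0,0],[0,0,0],0.01],[[0.0003,0,0],[0,0,0],0.03],[[0,0,0],[0,0,0],0.045],[[0,0,0],[0,0,0],0.06],[[0,0,0],[0,0,0],0.06],[[-0.01,0,0],[0,0,0],0.06],[[-0.03,0,0],[0,0,0],0.06],[[-0.055,0,0],[0,0,0],0.06],[[-0.08,0,0],[0,0,0],0.06],[[-0.1,0,0],[0,0,0],0.06]]'

```text
t: 36.95
position: [659.8, 126.8, 185.2]
eef_rot: [0.516, -0.485, 0.514, 0.484]
contact_force: [1.2, 0.5, 0.8]
gripper_width: 60.0
```

Request:
apply_moves --motion '[[[-0.02,0,-0.02],[0,0,0],0.06],[[-0.02,0,-0.05],[0,0,0],0.06],[[-0.02,0,-0.09],[0,0,0],0.06],[[-0.02,0,-0.13],[0,0,0],0.06],[[-0.02,0,-0.17],[0,0,0],0.06],[[-0.02,0,-0.21],[0,0,0],0.06],[[-0.02,0,-0.24],[0,0,0],0.06],[[-0.02,0,-0.25],[0,0,0],0.06],[[-0.02,0,-0.25],[0,0,0],0.06],[[-0.02,0,-0.25],[0,0,0],0.06]]'

```text
t: 37.95
position: [645.0, -121.8, 205.4]
eef_rot: [0.516, -0.485, 0.514, 0.484]
contact_force: [0.3, 0.1, -0.7]
gripper_width: 60.1
```

```bash
python3 - <<'E'
from h import *
a,da=vision.grab_frame('top'); b,db=vision.grab_frame('scene')
cv2.imwrite('pics/i.png',np.hstack([cv2.resize(a[40:290,100:300],(400,500)),cv2.resize(b[120:320,220:380],(400,500))]))
c=np.array([565.9,132.1]);e=np.array([np.cos(A_S),np.sin(A_S)]);n=np.array([-e[1],e[0]])
for cam,d in(('top',da),('scene',db)):
  for q in['bottle_green','bottle_yellow','bottle_blue','bottle_red','tub']:
    for o in nets.outline_of(q,cam)[:1]:
        P=cloud(cam,d,np.asarray(o['pixels']));T=P[P[:,2]>np.percentile(P[:,2],95)-4];m=np.median(T,0)
        print(cam,q,round(o['score'],2),m.round(1),'rack',((m[:2]-c)@e).round(1),((m[:2]-c)@n).round(1))
E
```

```text
top bottle_green 0.89 [473.  137.9 110.8] rack -93.1 0.3
top bottle_yellow 0.58 [534.6 133.9 110.8] rack -31.4 -0.1
top bottle_blue 0.96 [595.6 130.5 110.8] rack 29.7 0.2
top bottle_red 0.85 [657.4 127.7 110.9] rack 91.6 1.1
top tub 0.87 [542.2   7.9  40.9] rack -16.2 -125.4
scene bottle_green 0.8 [474.7 136.  112.1] rack -91.3 -1.6
scene bottle_yellow 0.94 [536.5 131.5 112. ] rack -29.3 -2.4
scene bottle_blue 0.81 [596.9 128.1 111.9] rack 31.1 -2.1
scene bottle_red 0.97 [658.8 125.9 111.9] rack 93.1 -0.7
scene tub 0.83 [544.2   4.7  42. ] rack -14.1 -128.5
```

View pics/i.png

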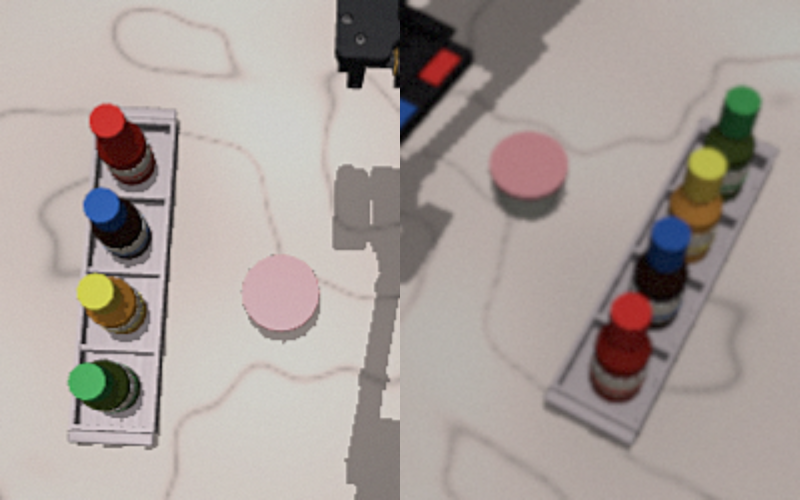

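All four bottles stand upright in their pockets, green, yellow, blue and red from near to far. The tub hasn't moved, so I'm handing in.

```bash
python3 -c "
from rig import manip
print(manip.close_job())"
```

```text
the job is handed in; nothing more can be done
None
```

The steel rack is restocked in reverse order: green, yellow, blue, red from the robot outward. I handed the job in at about 38 s of the 115 s allowed, and no verdict was reported.

- **Bottles:** In the last pictures all four stand upright, with their caps within 2.4 mm of the row's centre line and 2 mm of their pocket centres. The caps' height matches bottles standing on the pocket floors.
- **Set-down:** Each bottle touched the floor lightly before I let go, and nothing was dropped or tipped.
- **Tub:** It reads within about 1 mm of its start in both cameras.
- **Robot:** The arm was clear of everything at hand-in.
- **Disagreement:** The two cameras differ by about 2–3 mm on positions, roughly the stated calibration error. No check failed.

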